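# Bring the charging regulator into circuit

### The arm

A 6-joint arm with a two-finger parallel gripper is mounted at the origin on the work surface. World frame = base frame: x ahead of the robot, y to its left, z up, the work surface at z = 0. Lengths are in mm, angles in rad, forces in N, time in s.
With the tool pointing down it reaches from about 350 to 975 mm from the base axis. Payload 7.1 kg.
Tool frame: the origin (TCP) lies between the finger pads; the fingertips stand 14 mm ahead of it and the grasp point (between the pads) lies 5 mm behind it; z points along the fingers, y is the direction in which the jaws open and shut (so a half turn about z gives the same grasp; the last joint's range is limited). The gripper opens to 88 mm and grips with 3 to 60 N. Pads are 20 mm wide; open, the fingers measure 115 mm over their backs; the gripper's body (75 mm by 178 mm) begins 61 mm behind the grasp point.
Start: joints at [-1.304, 0.423, 1.63, -0, 1.089, -0.019], TCP at [176.221, -599.626, 236.675] pointing down, gripper open.
Joint ranges: [-3, 3], [-0.9, 2.11], [0.09, 2.58], [-1.31, 4.45], [0.11, 2.69], [-2.54, 2.54]. Speed limits (rad/s): [2.39, 2.39, 3.01, 3.14, 3.14, 3.14].

### API

Orientations are given as a rotation vector (axis times angle).
In Python, from workcell import get_obs, get_image, calibration, close_job, regions_of, place_of gives the robot as it stands.
- The arm moves only by the tool move_arm, never from a script. Its argument "deltas" is a list of rows, each a list of 5 numbers: the closure in counts, from 0 (fully open) to 255 (shut), then the shift along the tool's x, y, z in m, then the turn about the tool's z in rad. In form: [[grip, x, y, z, roll], ...]. A call has 1 to 5 rows; each row is the pose to reach, as a shift and turn from the pose commanded when the call began, along the tool's axes at that moment; what a row does not reach only later rows make up. A row lasts 1/12 s, in which the tool goes at most 41.7 mm and 7.16 degrees, less where a joint would pass 70% of its speed; a pose out of reach is approached as far as the arm can. A call with a gripper value outside its range is refused whole. The fingers move at their own pace and stop on an object; the grip force is fixed at half the most. Time passes only in rows, so rows that repeat a pose let the fingers close. It gives the time, the measured TCP pose, the force and the opening at its end, in the units of the state.
- get_obs(): the state, without advancing time (a new reading comes with each control period).
- get_image(name): name is "side" or "top"; returns the picture (384x512x3 uint8, blue, green, red); there is no depth.
- calibration(name): a dict with "intrinsics" (3x3 intrinsics, pixels), "world_to_cam" (4x4, takes a point from world to camera coordinates). Camera axes: x right, y down, z forward; pixel columns grow to the right and rows downward; lengths in mm; the calibration is good to about 2 mm. A picture is of the moment at which its call begins. calibration takes no time and is no camera call.
- close_job(): hands the job in, once; it reports no verdict.
Trained networks look in the newest picture that a camera, given by its name, has taken for a name from the list of things; names that differ only in an ending like _2 or _b are one class to them, and where a whole thing is asked for, a point or a joint stands for the part that bears it (a point fixed in the world has none). Each returns a list of dicts, best first, with "conf" (0 to 1); they miss things now and then, are a little off and sometimes report something else, mostly with a low value. They report only what shows in the picture. A call takes as long as a camera call. They do not tell look-alikes from the thing itself.
- regions_of(camera, name): "region" (384x512 bool, what is visible of it).
- place_of(camera, name): "location" ([x, y, z] in mm, in world coordinates, good to about 4 mm: a listed point, or the origin of a listed thing).
The state is a dict: "t": time; "qpos": joint angles; "qvel": joint speeds; "joint_torque": joint torques, N m; "ee_pos": TCP position; "orientation": TCP orientation; "ft_force": force on the tool from outside, world axes, zero at the start; "moment": the same for the moment, N m; "width": finger opening in mm.
Only numpy, scipy, OpenCV 4.12 (cv2) and the standard library are available. Lean on these libraries where they do the work, as an engineer would, in place of code of your own. Each camera call takes 0.05 s, during which the arm holds its last target.

### The job

Put the charging circuit on, pushing with a fingertip and gripping nothing: first push the arm of the stud regulator anticlockwise (seen from above) back onto its first stud while the knife switch is still open, then press the knife switch fully home, and last push the arm clockwise until it sits squarely on the fourth stud, never letting it run on to the fifth. Leave the loose parts lying about as they are, and finish with the hand clear.

Things in the scene. Friction and masses are not known exactly. Their poses are not given: they have to be found in the camera images.
- regulator: stud regulator fixed to the shelf: black iron case with grey slate face 200 (x) by 210 mm (y), top 80 mm above the shelf; origin under its centre, z up, -x side roughly towards the robot. Seven brass studs (15 mm across, 5 high) on an arc 80 mm from the pivot, 0.30 rad (24 mm) apart, the fourth straight out along -x from the pivot. End pins 19 mm high, 55 mm from the pivot; terminals at the +x edge
- regulator_arm (a joint): angle of the regulator's brass arm in rad: 0 on the first stud (the anticlockwise end of the arc seen from above), growing clockwise by 0.30 a stud: 0.90 on the fourth, 1.20 on the fifth, 1.80 on the seventh. Rigid stops at -0.08 and 1.88; it stays where it is left; friction: about 3.5 N at the knob moves it
- regulator_pivot (a point): the arm's vertical turning axis, at the height of the top of the arm (94 mm above the shelf, 14 mm above the slate), 45 mm from the regulator's origin along its +x
- regulator_knob (a point): on the axis of the upright black knob near the arm's free end, 110 mm from the pivot; the knob is 24 mm across and stands from 94 to 138 mm above the shelf; this point is at 116 mm. The flat arm below it is 14 mm wide and ends 120 mm from the pivot
- stud_first (a point): centre of the top of the first stud, 85 mm above the shelf
- stud_fourth (a point): centre of the top of the fourth stud, 85 mm above the shelf
- switch_base: double-pole knife switch, fixed to the shelf: teak plinth 205 mm (x) by 92 mm (y) with a white porcelain base, top 45 mm above the shelf, copper jaws up to 75 mm; the tip of the raised handle can stand up to 225 mm above the shelf. Origin at the centre of its underside, z up, -x side roughly towards the robot
- knife_switch (a joint): opening angle of the twin copper blades in rad: 0 fully home in the jaws (blades and handle level, lying along the base's -x), growing as the handle rises; 1.35 at most. It starts open (0.70 to 1.15) and stays where it is left; friction: 1 to 3 N at the handle closes it
- switch_hinge (a point): middle of the blades' level hinge line (parallel to the base's y), 67 mm above the shelf, 60 mm from the base's origin along its +x
- switch_handle (a point): on the axis of the round black handle, 140 mm from the hinge; 67 mm above the shelf when closed; x axis along the handle towards the hinge, z axis out of its upper side (as built in the closed state, turning with it). Handle 22 mm across, from 112 to 166 mm from the hinge; between it and the blades a black crossbar 58 mm long, 14 mm thick, 104 mm from the hinge
- valve_socket: loose bystander in front of the regulator: grey ceramic valve socket, round, 38 mm across, 20 mm high; origin at the centre of its underside
- coil_former: loose bystander beside the knife switch: upright coil former wound with copper wire, 36 mm across, 70 mm high; origin at the centre of its underside
- lamp_holder: loose bystander in front of the regulator: chrome pilot-lamp holder with its little lamp, 26 mm across, 43 mm high; origin at the centre of its underside
- choke: loose bystander behind the regulator: black iron choke, a block 58 x 62 mm, 50 mm high; origin at the centre of its underside
- nut_driver: loose bystander alongside the knife switch: bone-handled nut driver lying flat, 167 mm long, 26 mm thick, its shaft along its own +x; origin at the centre of its underside
- valve: loose bystander behind the regulator: glass radio valve standing on its black base, 44 mm across, 96 mm high; origin at the centre of its underside
Things that resemble listed ones, but are neither listed nor needed, are in the scene too. Leave any pink or purple look-alike of the switch_base alone.

How it is judged:
By the outcome, as a careful person would: the job done as asked, in the order asked, and still so for the second after the job is handed in, with the robot touching nothing.
It also fails if it takes over 72 s, if anything falls off the work surface, if the arm or the gripper's body presses on something with over 40 N, if the wrist force passes 120 N, or if a joint passes its speed limit or range.

## Working session

There is one attempt and no reset: what is moved stays moved. The work goes in short steps, Python scripts to look and compute and a tool call to move; the robot and the scene stay as the last step left them, time stands still between calls to the robot, and variables do not carry over. Pictures are saved under pics/ and viewed, and the job is handed in when it is done.

Besides the shell and the picture viewer there is one more tool, called after "Call:" by a JSON object that holds its "op" and its "data", one argument or row to a line. move_arm: Moves the arm, as the interface text tells. Its arguments: {"type":"object","properties":{"deltas":{"type":"array","items":{"type":"array","items":{"type":"number"}}}},"required":["deltas"]}

```bash
mkdir -p pics; ls
python3 - <<'E'
from workcell import *
import cv2,numpy as np
o=get_obs();print({k:np.round(v,3) for k,v in o.items()})
for c in("side","top"):
    im=get_image(c);cv2.imwrite(f"pics/{c}0.png",im);k=calibration(c);print(np.round(k["intrinsics"],1).tolist(),np.round(k["world_to_cam"],3).tolist())
    for n in("regulator","regulator_pivot","regulator_knob","stud_first","stud_fourth","switch_base","switch_hinge","switch_handle","valve_socket","coil_former","lamp_holder","choke","nut_driver","valve"):
        print(c,n,[(round(d["conf"],2),np.round(d["location"]).tolist()) for d in place_of(c,n)][:4])
E
```

```text
pics
{'t': np.float64(0.0), 'qpos': array([-1.304,  0.424,  1.631, -0.   ,  1.089, -0.019]), 'qvel': array([-0.001,  0.002, -0.001, -0.   , -0.001, -0.   ]), 'joint_torque': array([ 3.0000e-03, -5.4461e+01, -2.7366e+01,  6.5000e-02,  2.3000e-02,
       -0.0000e+00]), 'ee_pos': array([ 176.086, -599.123,  235.912]), 'orientation': array([-3.108, -0.447,  0.   ]), 'ft_force': array([-0.214,  0.368, -0.22 ]), 'moment': array([ 0.008, -0.006,  0.033]), 'width': np.float64(87.96)}
[[360.0, 0.0, 257.3], [0.0, 360.0, 191.7], [0.0, 0.0, 1.0]] [[-0.933, -0.36, -0.019, 489.367], [-0.171, 0.489, -0.855, 193.325], [0.317, -0.795, -0.518, 740.994], [0.0, 0.0, 0.0, 1.0]]
side regulator [(0.74, [528.0, 186.0, -2.0])]
side regulator_pivot [(0.7, [577.0, 182.0, 93.0]), (0.68, [530.0, 190.0, -2.0])]
side regulator_knob [(0.61, [512.0, 268.0, 118.0]), (0.56, [596.0, -178.0, -1.0])]
side stud_first [(0.67, [519.0, 131.0, 84.0])]
side stud_fourth [(0.84, [499.0, 196.0, 85.0])]
side switch_base [(0.86, [342.0, -150.0, -0.0]), (0.79, [362.0, -411.0, -6.0]), (0.63, [594.0, -173.0, 1.0])]
side switch_hinge [
[... 1014 characters left out ...]
69.0, 117.0])]
top switch_base [(0.88, [341.0, -152.0, -0.0]), (0.86, [363.0, -412.0, 3.0]), (0.74, [599.0, -176.0, 0.0])]
top switch_hinge [(0.88, [406.0, -151.0, 63.0]), (0.85, [423.0, -428.0, 68.0]), (0.66, [652.0, -183.0, 68.0])]
top switch_handle [(0.71, [290.0, -388.0, 72.0]), (0.65, [567.0, -177.0, 176.0]), (0.61, [265.0, -156.0, 72.0])]
top valve_socket [(0.64, [395.0, 146.0, 6.0]), (0.47, [507.0, 267.0, 119.0])]
top coil_former [(0.72, [416.0, 254.0, 0.0]), (0.46, [640.0, -253.0, 2.0])]
top lamp_holder [(0.5, [418.0, 253.0, 1.0])]
top choke [(0.88, [667.0, 108.0, 0.0])]
top nut_driver [(0.87, [612.0, -108.0, 0.0]), (0.2, [533.0, 193.0, -3.0])]
top valve [(0.67, [674.0, 244.0, 1.0])]
```

View pics/side0.png

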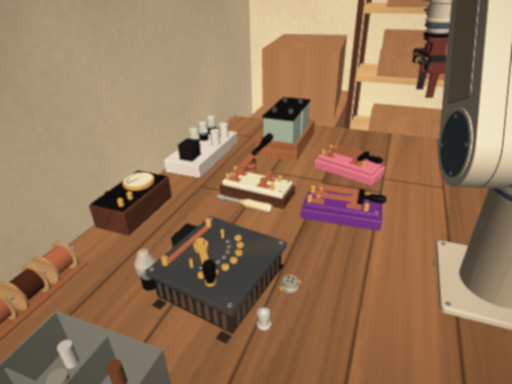

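View pics/top0.png

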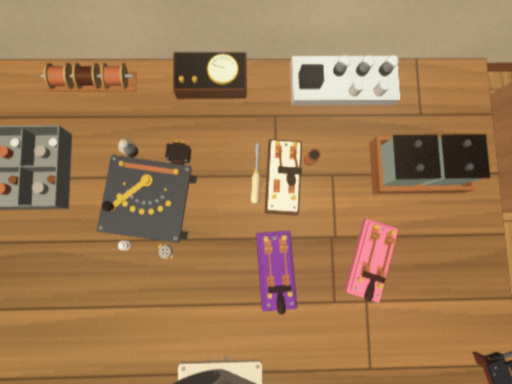

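Candidates for the switch: white porcelain/teak at side (258,185) / top (284,177); purple at side (343,207) / top (277,272); pink at side (350,165) / top (372,260). I choose the white one because its handle is raised and its base is white on teak. I'll check it in close crops, with the regulator geometry overlaid.

```bash
cat > h.py <<'E'
from workcell import *
import cv2,numpy as np
from scipy.spatial.transform import Rotation as R
def proj(c,P):
    k=calibration(c);p=np.atleast_2d(P)@np.array(k["world_to_cam"])[:3,:3].T+np.array(k["world_to_cam"])[:3,3]
    q=p@np.array(k["intrinsics"]).T;return q[:,:2]/q[:,2:]
def crop(im,name,x0,y0,w,h,s,pts=()):
    c=cv2.resize(im[y0:y0+h,x0:x0+w],None,fx=s,fy=s,interpolation=cv2.INTER_CUBIC)
    for p,col in pts: cv2.circle(c,(int((p[0]-x0+.5)*s),int((p[1]-y0+.5)*s)),2,col,-1)
    cv2.imwrite("pics/"+name,c)
piv=np.array([577,180.5,94.]);yaw=-0.20
def ang(q): return np.pi+yaw+0.9-q
def arm(q,r=110,z=116): a=ang(q);return np.array([piv[0]+r*np.cos(a),piv[1]+r*np.sin(a),z])
hin=np.array([653.5,-183.,67.]);syaw=-0.1
def sw(th,r=140,off=0,y=0):
    l=np.array([-r*np.cos(th)+off*np.sin(th),y,r*np.sin(th)+off*np.cos(th)])
    return hin+np.array([l[0]*np.cos(syaw)-l[1]*np.sin(syaw),l[0]*np.sin(syaw)+l[1]*np.cos(syaw),l[2]])
E
python3 - <<'E'
from h import *
G=(0,255,0);B=(255,0,255)
for c,b1,b2 in(("top",(85,125,120,120,5),(250,125,80,100,6)),("side",(140,205,160,130,4),(205,125,100,90,6))):
    im=get_image(c)
    P=[arm(.3*i,80,85) for i in range(7)]+[piv]
    pts=[(p,G) for p in proj(c,P)]+[(p,B) for p in proj(c,[arm(1.6,110,138),arm(1.6,110,94)])]
    crop(im,c+"_reg.png",*b1,pts)
    def base(x,y,z):
        o=hin*[1,1,0]-np.array([60*np.cos(syaw),60*np.sin(syaw),0]);return o+[x*np.cos(syaw)-y*np.sin(syaw),x*np.sin(syaw)+y*np.cos(syaw),z]
    pts=[(p,G) for p in proj(c,[hin,sw(.88,112),sw(.88,166),base(-102,46,0),base(-102,-46,0),base(102,46,0),base(102,-46,0)])]
    crop(im,c+"_sw.png",*b2,pts)
o=get_obs();print(R.from_rotvec(o["orientation"]).as_matrix().round(3))
E
cd pics; python3 -c "
import cv2,numpy as np
a=[cv2.resize(cv2.imread(f),(400,300)) for f in('top_reg.png','top_sw.png','side_reg.png','side_sw.png')]
"
```

```text
[[ 0.959  0.282  0.   ]
 [ 0.282 -0.959  0.   ]
 [ 0.    -0.    -1.   ]]
```

View pics/top_reg.png

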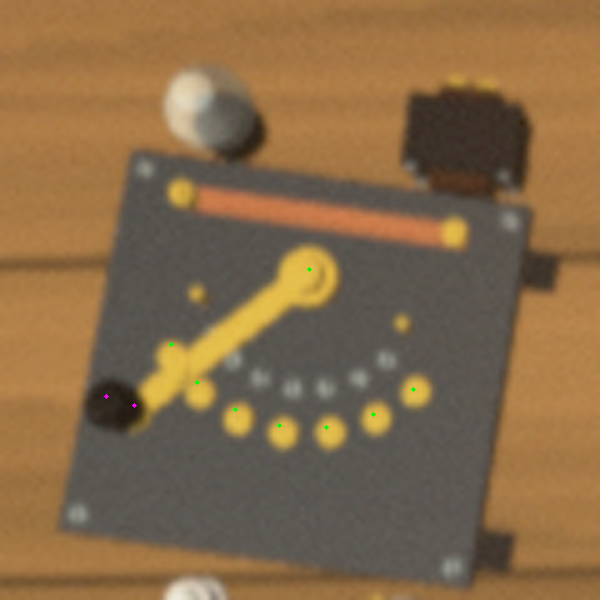

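View pics/top_sw.png

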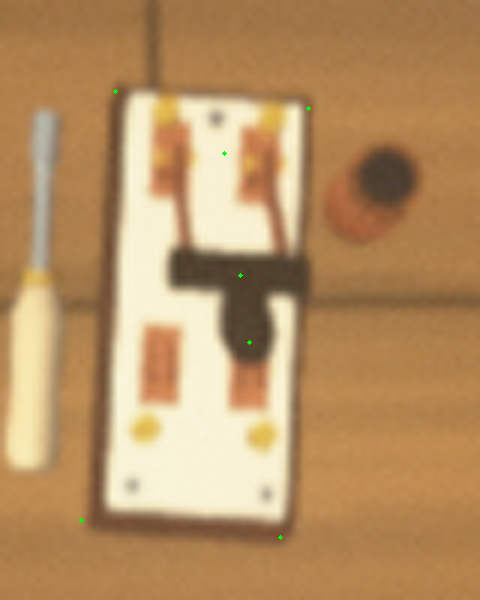

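View pics/side_reg.png

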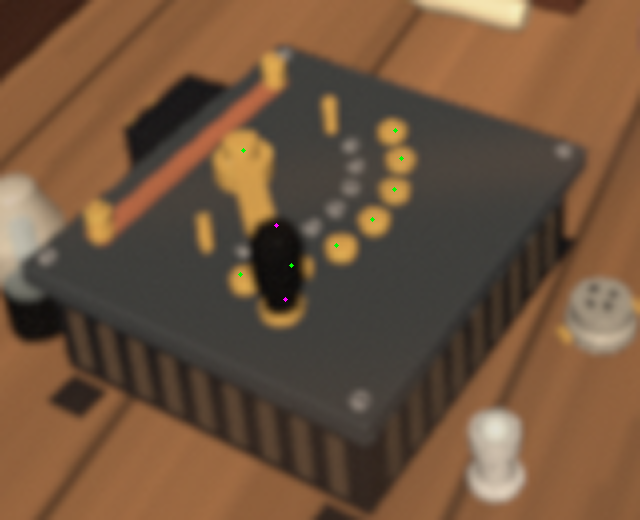

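View pics/side_sw.png

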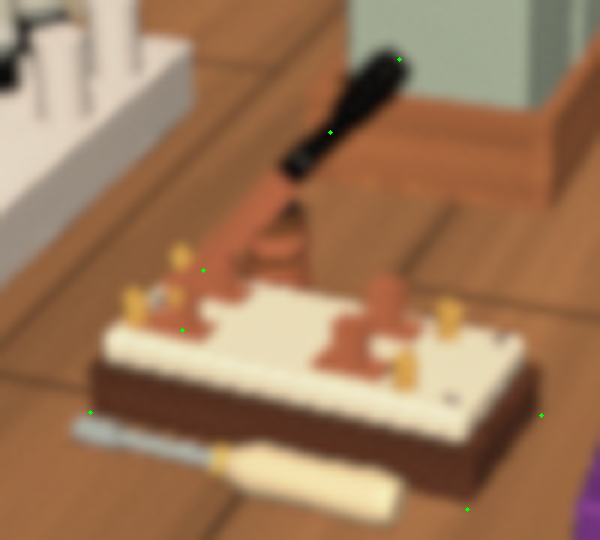

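The white porcelain switch on teak, with its handle raised, is the right one. The regulator model overlays well, with the arm at about q = 1.6 and all studs matching. The switch yaw needs changing to about -0.05. Next I'll plan the moves.

```bash
sed -i 's/^hin=.*/hin=np.array([657,-180.5,67.]);syaw=-0.05/' h.py
cat >> h.py <<'E'
def plan(s,wps,step=38,rstep=.11):
    """s,wps: (x,y,z,psi) mm, rad. Prints calls of 5 rows in tool axes of each call's start"""
    s=np.array(s,float);poses=[];p=s
    for w in wps:
        w=np.array(w,float);n=int(max(1,np.ceil(np.linalg.norm(w[:3]-p[:3])/step),np.ceil(abs(w[3]-p[3])/rstep)))
        poses+=[p+(w-p)*i/n for i in range(1,n+1)];p=w
    c=s
    for i in range(0,len(poses),5):
        a=c[3];X=np.array([np.cos(a),np.sin(a),0]);Y=np.array([np.sin(a),-np.cos(a),0]);rows=[]
        for q in poses[i:i+5]:
            d=q[:3]-c[:3];r=[255,round(d@X/1e3,4),round(d@Y/1e3,4),round(-d[2]/1e3,4),round(c[3]-q[3],3)];rows.append([float(v) if j else v for j,v in enumerate(r)])
        r=rows[-1];c=np.array([*(c[:3]+1e3*(r[1]*X+r[2]*Y)-[0,0,1e3*r[3]]),c[3]-r[4]])
        print(str(rows).replace(" ",""),"->",c.round(3).tolist())
def tipk(q,off,z,r=110,side=1):
    "finger pose beside the knob: side=+1 clockwise side, psi x axis = clockwise tangent"
    a=ang(q);k=arm(q,r);t=np.array([np.sin(a),-np.cos(a)])*side
    return (k[0]+off*t[0],k[1]+off*t[1],z,a-np.pi/2)
E
python3 - <<'E'
from h import *
s=(176.2,-599.6,236.7,0.286)
t=tipk(1.61,36,260)
print(t)
plan(s,[(215,-570,300,.286),(560,-60,300,.4),t])
E
```

```text
(np.float64(537.9101021850689), np.float64(289.44025834749175), 260, 0.6607963267948964)
[[255,0.0152,-0.0058,-0.0211,0.0],[255,0.0304,-0.0116,-0.0422,0.0],[255,0.0456,-0.0175,-0.0633,0.0],[255,0.0735,-0.0405,-0.0633,-0.007],[255,0.1014,-0.0636,-0.0633,-0.013]] -> [255.538, -509.977, 300.0, 0.299]
[[255,0.0283,-0.0227,-0.0,-0.007],[255,0.0565,-0.0453,-0.0,-0.014],[255,0.0847,-0.068,-0.0,-0.021],[255,0.113,-0.0907,-0.0,-0.027],[255,0.1412,-0.1134,-0.0,-0.034]] -> [357.07, -360.016, 300.0, 0.333]
[[255,0.029,-0.0217,-0.0,-0.007],[255,0.058,-0.0435,-0.0,-0.013],[255,0.087,-0.0652,-0.0,-0.02],[255,0.1159,-0.0869,-0.0,-0.027],[255,0.1449,-0.1086,-0.0,-0.033]] -> [458.511, -210.017, 300.0, 0.366]
[[255,0.0297,-0.0208,-0.0,-0.007],[255,0.0594,-0.0415,-0.0,-0.014],[255,0.0891,-0.0623,-0.0,-0.021],[255,0.1188,-0.083,-0.0,-0.027],[255,0.1485,-0.1038,-0.0,-0.034]] -> [560.027, -59.946, 300.0, 0.4]
[[255,0.0115,-0.033,0.004,-0.026],[255,0.0231,-0.0661,0.008,-0.052],[255,0.0347,-0.0991,0.012,-0.078],[255,0.0462,-0.1321,0.016,-0.104],[255,0.0578,-0.1652,0.02,-0.13]] -> [548.932, 114.722, 280.0, 0.53]
[[255,0.0158,-0.0313,0.004,-0.026],[255,0.0315,-0.0625,0.008,-0.053],[255,0.0473,-0.0938,0.012,-0.079],[255,0.0631,-0.1251,0.016,-0.105],[255,0.0788,-0.1563,0.02,-0.131]] -> [537.907, 289.414, 260.0, 0.661]
```

Call:
{"op": "move_arm", "data": {
  "deltas": [
    [255,0.0152,-0.0058,-0.0211,0.0],
    [255,0.0304,-0.0116,-0.0422,0.0],
    [255,0.0456,-0.0175,-0.0633,0.0],
    [255,0.0735,-0.0405,-0.0633,-0.007],
    [255,0.1014,-0.0636,-0.0633,-0.013]
  ]
}}

```text
t: 2.02
ee_pos: [256.2, -510.4, 301.5]
orientation: [3.104, 0.465, 0.002]
ft_force: [1.0, -0.6, -0.3]
width: 57.8
```

Call:
{"op": "move_arm", "data": {
  "deltas": [
    [255,0.0283,-0.0227,0,-0.007],
    [255,0.0565,-0.0453,0,-0.014],
    [255,0.0847,-0.068,0,-0.021],
    [255,0.113,-0.0907,0,-0.027],
    [255,0.1412,-0.1134,0,-0.034]
  ]
}}

```text
t: 2.43
ee_pos: [357.8, -358.6, 300.2]
orientation: [3.098, 0.52, 0.001]
ft_force: [0.8, 0.3, 0.2]
width: 24.8
```

Call:
{"op": "move_arm", "data": {
  "deltas": [
    [255,0.029,-0.0217,0,-0.007],
    [255,0.058,-0.0435,0,-0.013],
    [255,0.087,-0.0652,0,-0.02],
    [255,0.1159,-0.0869,0,-0.027],
    [255,0.1449,-0.1086,0,-0.033]
  ]
}}

```text
t: 2.85
ee_pos: [459.3, -208.5, 300.3]
orientation: [3.089, 0.572, 0.001]
ft_force: [0.7, -0.3, 0.1]
width: 0.5
```

Call:
{"op": "move_arm", "data": {
  "deltas": [
    [255,0.0297,-0.0208,0,-0.007],
    [255,0.0594,-0.0415,0,-0.014],
    [255,0.0891,-0.0623,0,-0.021],
    [255,0.1188,-0.083,0,-0.027],
    [255,0.1485,-0.1038,0,-0.034]
  ]
}}

```text
t: 3.27
ee_pos: [560.9, -58.3, 300.1]
orientation: [3.079, 0.625, 0.0]
ft_force: [0.8, -0.8, 0.7]
width: 0.4
```

Call:
{"op": "move_arm", "data": {
  "deltas": [
    [255,0.0115,-0.033,0.004,-0.026],
    [255,0.0231,-0.0661,0.008,-0.052],
    [255,0.0347,-0.0991,0.012,-0.078],
    [255,0.0462,-0.1321,0.016,-0.104],
    [255,0.0578,-0.1652,0.02,-0.13]
  ]
}}

```text
t: 3.68
ee_pos: [548.8, 116.3, 279.9]
orientation: [3.031, 0.824, 0.0]
ft_force: [0.4, 0.3, -0.6]
width: 0.2
```

Call:
{"op": "move_arm", "data": {
  "deltas": [
    [255,0.0158,-0.0313,0.004,-0.026],
    [255,0.0315,-0.0625,0.008,-0.053],
    [255,0.0473,-0.0938,0.012,-0.079],
    [255,0.0631,-0.1251,0.016,-0.105],
    [255,0.0788,-0.1563,0.02,-0.131]
  ]
}}

```text
t: 4.1
ee_pos: [537.7, 291.1, 259.9]
orientation: [-2.971, -1.021, -0.0]
ft_force: [0.6, 0.5, 0.4]
width: 0.5
```

Call:
{"op": "move_arm", "data": {
  "deltas": [
    [255,0,0,0.035,0],
    [255,0,0,0.07,0],
    [255,0,0,0.105,0],
    [255,0,0,0.138,0],
    [255,0,0,0.138,0]
  ]
}}

```text
t: 4.52
ee_pos: [534.1, 287.5, 115.8]
orientation: [2.97, 1.019, -0.017]
ft_force: [-0.7, -0.5, -0.9]
width: 0.4
```

Run:
```python
from h import *
o=get_obs();print(o["ee_pos"],o["ft_force"])
im=get_image("side");crop(im,"s1.png",120,150,180,150,4,[(p,(0,255,0)) for p in proj("side",[o["ee_pos"]-[0,0,14]])])
plan((537.9,289.4,122,.661),[tipk(1.61-d,22,122) for d in (0,)]+[tipk(1.61-.05*i,22,122) for i in range(1,9)],step=8)
```

```text
[534.1257601  287.45837001 115.76681189] [-0.68321963 -0.51225626 -0.89880096]
[[255,-0.007,-0.0,-0.0,0.0],[255,-0.014,-0.0,-0.0,0.0],[255,-0.0195,-0.001,-0.0,-0.05],[255,-0.0251,-0.0017,-0.0,-0.1],[255,-0.0307,-0.0021,-0.0,-0.15]] -> [512.377, 272.211, 122.0, 0.811]
[[255,-0.0055,-0.0009,-0.0,-0.05],[255,-0.011,-0.0016,-0.0,-0.1],[255,-0.0166,-0.002,-0.0,-0.15],[255,-0.0222,-0.0022,-0.0,-0.2],[255,-0.0279,-0.002,-0.0,-0.25]] -> [491.71, 253.361, 122.0, 1.061]
```

View pics/s1.png

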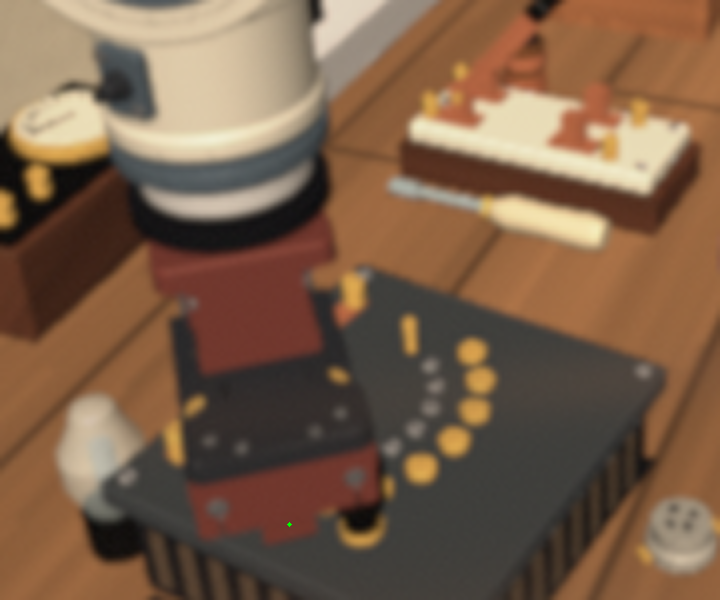

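Run:
```python
from h import *
get_image("top");get_image("top");o=get_obs();print(o["ee_pos"],o["qvel"].round(3),o["ft_force"])
```

```text
[538.90726002 289.66456265 123.21542654] [-0.    -0.031 -0.019 -0.002 -0.005 -0.   ] [0.11014086 0.04238442 0.80704576]
```

Settled at z 123, so the low reading was a transient. Now the anticlockwise push.

Call:
{"op": "move_arm", "data": {
  "deltas": [
    [255,-0.007,0,0,0],
    [255,-0.014,0,0,0],
    [255,-0.0195,-0.001,0,-0.05],
    [255,-0.0251,-0.0017,0,-0.1],
    [255,-0.0307,-0.0021,0,-0.15]
  ]
}}

```text
t: 5.08
ee_pos: [513.7, 272.7, 124.4]
orientation: [-2.885, -1.242, -0.009]
ft_force: [2.0, 2.6, -0.2]
width: 0.6
```

Run:
```python
from h import *
im=get_image("side");crop(im,"s2.png",120,190,180,150,4)
```

```text
(no output)
```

View pics/s2.png

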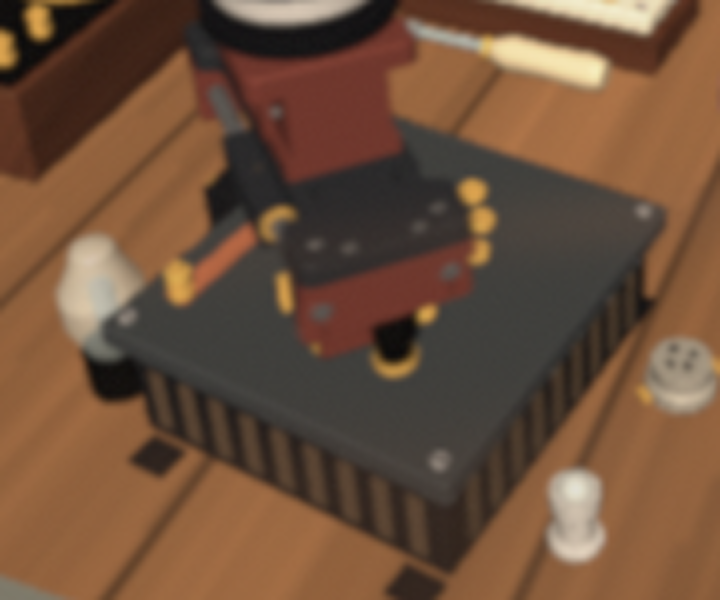

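Contact is established: the force is about 3.3 N and the knob is moving against the finger. I'll continue along the arc.

Call:
{"op": "move_arm", "data": {
  "deltas": [
    [255,-0.0055,-0.0009,0,-0.05],
    [255,-0.011,-0.0016,0,-0.1],
    [255,-0.0166,-0.002,0,-0.15],
    [255,-0.0222,-0.0022,0,-0.2],
    [255,-0.0279,-0.002,0,-0.25]
  ]
}}

```text
t: 5.55
ee_pos: [492.9, 254.1, 124.1]
orientation: [-2.709, -1.59, -0.008]
ft_force: [0.0, 4.5, 2.3]
width: 0.6
```

Run:
```python
from h import *
plan((491.7,253.4,122,1.061),[tipk(1.61-.05*i,22,122) for i in range(9,30)],step=8)
```

```text
[[255,-0.0055,-0.0009,-0.0,-0.05],[255,-0.0111,-0.0016,-0.0,-0.1],[255,-0.0167,-0.002,-0.0,-0.15],[255,-0.0223,-0.0021,-0.0,-0.2],[255,-0.0279,-0.002,-0.0,-0.25]] -> [476.339, 230.024, 122.0, 1.311]
[[255,-0.0055,-0.001,-0.0,-0.05],[255,-0.0111,-0.0016,-0.0,-0.1],[255,-0.0167,-0.002,-0.0,-0.15],[255,-0.0223,-0.0022,-0.0,-0.2],[255,-0.0279,-0.002,-0.0,-0.25]] -> [467.239, 203.574, 122.0, 1.561]
[[255,-0.0055,-0.001,-0.0,-0.05],[255,-0.0111,-0.0017,-0.0,-0.1],[255,-0.0167,-0.0021,-0.0,-0.15],[255,-0.0223,-0.0022,-0.0,-0.2],[255,-0.0279,-0.002,-0.0,-0.25]] -> [464.966, 175.695, 122.0, 1.811]
[[255,-0.0055,-0.001,-0.0,-0.05],[255,-0.0111,-0.0017,-0.0,-0.1],[255,-0.0166,-0.0021,-0.0,-0.15],[255,-0.0223,-0.0022,-0.0,-0.2],[255,-0.0279,-0.0021,-0.0,-0.25]] -> [469.564, 148.096, 122.0, 2.061]
[[255,-0.0055,-0.0009,-0.0,-0.05]] -> [471.359, 142.82, 122.0, 2.111]
```

Call:
{"op": "move_arm", "data": {
  "deltas": [
    [255,-0.0055,-0.0009,0,-0.05],
    [255,-0.0111,-0.0016,0,-0.1],
    [255,-0.0167,-0.002,0,-0.15],
    [255,-0.0223,-0.0021,0,-0.2],
    [255,-0.0279,-0.002,0,-0.25]
  ]
}}

```text
t: 5.97
ee_pos: [477.3, 230.6, 124.0]
orientation: [2.49, 1.916, 0.007]
ft_force: [-0.6, 3.5, 2.1]
width: 0.5
```

Call:
{"op": "move_arm", "data": {
  "deltas": [
    [255,-0.0055,-0.001,0,-0.05],
    [255,-0.0111,-0.0016,0,-0.1],
    [255,-0.0167,-0.002,0,-0.15],
    [255,-0.0223,-0.0022,0,-0.2],
    [255,-0.0279,-0.002,0,-0.25]
  ]
}}

```text
t: 6.38
ee_pos: [468.1, 203.9, 123.9]
orientation: [2.231, 2.211, 0.006]
ft_force: [-1.1, 4.3, 3.2]
width: 0.9
```

Call:
{"op": "move_arm", "data": {
  "deltas": [
    [255,-0.0055,-0.001,0,-0.05],
    [255,-0.0111,-0.0017,0,-0.1],
    [255,-0.0167,-0.0021,0,-0.15],
    [255,-0.0223,-0.0022,0,-0.2],
    [255,-0.0279,-0.002,0,-0.25]
  ]
}}

```text
t: 6.8
ee_pos: [465.8, 175.9, 123.7]
orientation: [1.938, 2.471, 0.005]
ft_force: [0.2, 3.6, 3.1]
width: 0.5
```

Call:
{"op": "move_arm", "data": {
  "deltas": [
    [255,-0.0055,-0.001,0,-0.05],
    [255,-0.0111,-0.0017,0,-0.1],
    [255,-0.0166,-0.0021,0,-0.15],
    [255,-0.0223,-0.0022,0,-0.2],
    [255,-0.0279,-0.0021,0,-0.25]
  ]
}}

```text
t: 7.22
ee_pos: [470.5, 148.3, 123.7]
orientation: [1.614, 2.693, 0.005]
ft_force: [0.8, 3.7, 1.1]
width: 0.5
```

Run:
```python
from h import *
for c in("side","top"):
    im=get_image(c);crop(im,c+"3.png",*((120,190,180,150,4) if c=="side" else (80,110,140,140,4)))
    print([(round(d["conf"],2),np.round(d["location"]).tolist()) for d in place_of(c,"regulator_knob")])
for q in(0,.05,.1,.16,.2):print(q,arm(q))
o=get_obs();print(o["ee_pos"],o["ft_force"])
```

```text
[(0.57, [484.0, 124.0, 117.0])]
[(0.64, [481.0, 127.0, 120.0])]
0 [492.8673594 109.6360544 116.       ]
0.05 [489.43078216 113.92949537 116.        ]
0.1 [486.21308236 118.38932793 116.        ]
0.16 [482.65204505 123.94504092 116.        ]
0.2 [480.46591819 127.76319075 116.        ]
[469.83215045 147.8459914  122.78008576] [-0.26505564 -1.14967131  1.04836327]
```

View pics/side3.png

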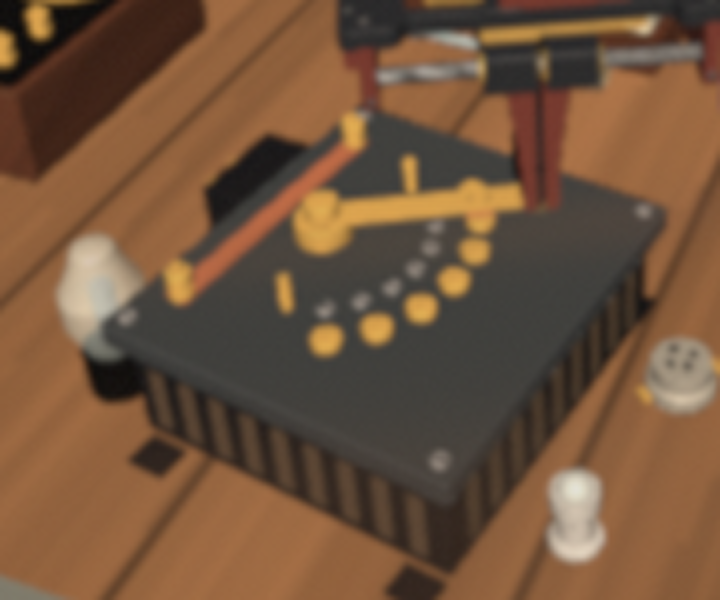

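View pics/top3.png

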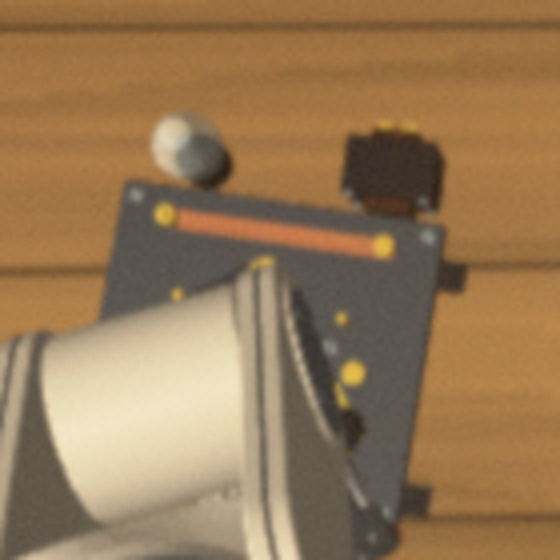

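The arm is at about q ≈ 0.17, just short of stud 1. I'll continue gently.

Run:
```python
from h import *
plan((469.564,148.096,122,2.061),[tipk(.16-.03*i,22,122) for i in range(1,5)]+[tipk(.04,22,122)],step=8)
```

```text
[[255,-0.0044,-0.0007,-0.0,-0.04],[255,-0.0088,-0.0014,-0.0,-0.08],[255,-0.0122,-0.0017,-0.0,-0.11],[255,-0.0155,-0.002,-0.0,-0.14],[255,-0.0189,-0.0021,-0.0,-0.17]] -> [476.61, 130.433, 122.0, 2.231]
[[255,0.0,0.0,-0.0,0.0]] -> [476.61, 130.433, 122.0, 2.231]
```

Call:
{"op": "move_arm", "data": {
  "deltas": [
    [255,-0.0044,-0.0007,0,-0.04],
    [255,-0.0088,-0.0014,0,-0.08],
    [255,-0.0122,-0.0017,0,-0.11],
    [255,-0.0155,-0.002,0,-0.14],
    [255,-0.0155,-0.002,0,-0.14]
  ]
}}

```text
t: 7.83
ee_pos: [475.3, 133.4, 122.4]
orientation: [1.425, 2.8, 0.001]
ft_force: [-1.0, -0.2, 0.2]
width: 0.5
```

```bash
cat >> h.py <<'E'
from scipy.optimize import minimize
def armq(q0,tag,lo=20,hi=68,ct=-1):
    "arm angle: which q makes side-view arm-strip edges match yellow mask; returns scores"
    im=get_image("side");hsv=cv2.cvtColor(im,cv2.COLOR_BGR2HSV).astype(int)
    m=((hsv[...,0]>12)&(hsv[...,0]<32)&(hsv[...,1]>110)&(hsv[...,2]>130)).astype(np.float32)
    best=[]
    for q in np.arange(q0-.3,q0+.3,.005):
        s=0
        for r in np.arange(lo,hi,2):
            a=ang(q);t=np.array([-np.sin(a),np.cos(a),0])
            for w,sg in((0,1),(-4,1),(4,1),(-10,-1),(10,-1)):
                u=proj("side",arm(q,r,94)+t*w)[0];s+=sg*cv2.getRectSubPix(m,(1,1),(float(u[0]),float(u[1])))[0,0]
        best.append((s,q))
    best=np.array(best);i=best[:,0].argmax();sel=best[best[:,0]>.9*best[i,0]]
    q=float((sel[:,0]*sel[:,1]).sum()/sel[:,0].sum())
    pts=[(p,(0,255,0)) for p in proj("side",[arm(q,r,94) for r in(0,25,50,75,100,118)])]+[(p,(255,0,255)) for p in proj("side",[arm(.3*i,80,85) for i in range(7)])]
    crop(im,tag,150,200,150,120,5,pts);return q,best[i]
E
python3 - <<'E'
from h import *
print(armq(.06,"a1.png"))
for c in("side","top"):
    get_image(c);print([(round(d["conf"],2),np.round(d["location"]).tolist()) for d in place_of(c,"regulator_knob")])
print(get_obs()["ee_pos"],arm(.06))
E
```

```text
Traceback (most recent call last):
  File "h.py", line 46, in armq
    u=proj("side",arm(q,r,94)+t*w)[0];s+=sg*cv2.getRectSubPix(m,(1,1),(float(u[0]),float(u[1])))[0,0]
      ~~~~^^^^^^^^^^^^^^^^^^^^^^^^
  File "h.py", line 5, in proj
    k=calibration(c);p=np.atleast_2d(P)@np.array(k["world_to_cam"])[:3,:3].T+np.array(k["world_to_cam"])[:3,3]
ValueError: time passes only in moves, steps and waits
```

```bash
sed -i 's/k=calibration(c);p=/k=cal(c);p=/' h.py; sed -i '3a import functools\ncal=functools.lru_cache(None)(calibration)' h.py
python3 - <<'E'
from h import *
print(armq(.06,"a1.png"))
for c in("side","top"):
    get_image(c);print([(round(d["conf"],2),np.round(d["location"]).tolist()) for d in place_of(c,"regulator_knob")])
print(get_obs()["ee_pos"],get_obs()["t"],arm(.06))
E
```

```text
(0.12108449843725885, array([43.72520447,  0.045     ]))
[(0.73, [493.0, 116.0, 117.0]), (0.46, [610.0, -103.0, -0.0]), (0.31, [500.0, 196.0, 85.0])]
[(0.71, [579.0, 183.0, 95.0])]
[475.14672385 133.43160972 121.94932282] 8.1333 [488.76946663 114.80850145 116.        ]
```

View pics/a1.png

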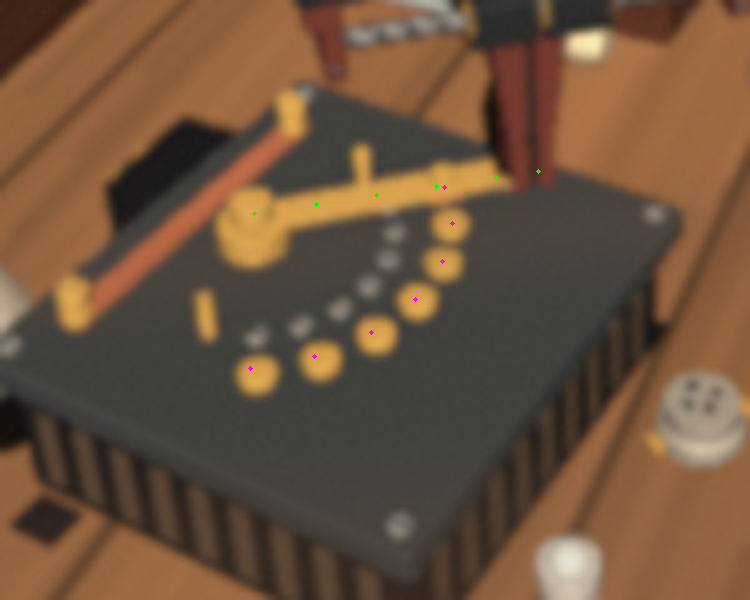

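The model puts the arm at q ≈ 0.06–0.07 and the image peak is 0.045, so I need about 7 mm more.

Run:
```python
from h import *
plan(tipk(.07,22,122),[tipk(.035,22,122),tipk(.005,22,122)],step=8)
```

```text
[[255,-0.0039,-0.0007,-0.0,-0.035],[255,-0.0072,-0.0012,-0.0,-0.065]] -> [478.428, 126.946, 122.0, 2.266]
```

Call:
{"op": "move_arm", "data": {
  "deltas": [
    [255,-0.002,-0.0004,0,-0.018],
    [255,-0.0039,-0.0007,0,-0.035],
    [255,-0.0055,-0.001,0,-0.05],
    [255,-0.0072,-0.0012,0,-0.065],
    [255,-0.0072,-0.0012,0,-0.065]
  ]
}}

```text
t: 8.55
ee_pos: [478.6, 126.6, 121.9]
orientation: [-1.331, -2.846, 0.0]
ft_force: [-1.4, 2.0, -0.5]
width: 0.5
```

Call:
{"op": "move_arm", "data": {
  "deltas": [
    [255,0.01,0,0,0],
    [255,0.03,0,0,0],
    [255,0.03,0,-0.03,0],
    [255,0.03,0,-0.06,0],
    [255,0.03,0,-0.095,0]
  ]
}}

```text
t: 8.97
ee_pos: [457.8, 149.9, 216.9]
orientation: [-1.331, -2.844, 0.004]
ft_force: [1.3, 0.7, 0.5]
width: 0.6
```

Run:
```python
from h import *
print(armq(.06,"a2.png"))
for c in("side","top"):
    im=get_image(c);print([(round(d["conf"],2),np.round(d["location"]).tolist()) for d in place_of(c,"regulator_knob")])
print(get_obs()["ee_pos"],arm(0))
```

```text
(0.04256643715758417, array([ 4.34242058e+01, -2.50000000e-02]))
[(0.72, [494.0, 108.0, 117.0])]
[(0.66, [394.0, 142.0, 2.0]), (0.58, [497.0, 110.0, 117.0])]
[458.82788363 149.89555276 216.65417257] [492.8673594 109.6360544 116.       ]
```

View pics/a2.png

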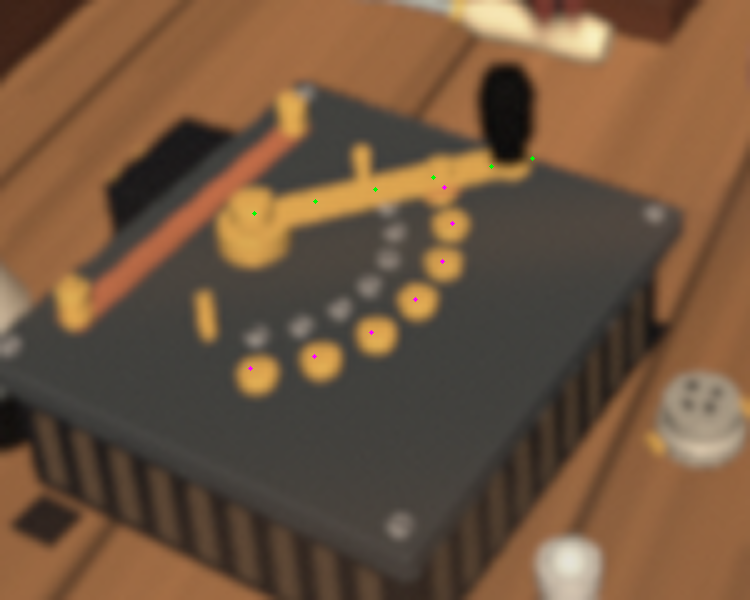

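The arm is on the first stud: the knob is measured at (495,109), the model at q=0 gives (493,110), and the switch is still open. Next is the switch.

```bash
cat >> h.py <<'E'
def tsw(th,off=11,r=148):
    p=sw(th,r,off);return (p[0]+13.5*np.cos(syaw),p[1]+13.5*np.sin(syaw),p[2]+14,np.pi/2+syaw)
E
python3 - <<'E'
from h import *
s=tipk(.005,22,122);t=np.array([np.cos(s[3]),np.sin(s[3])])
s=(s[0]+30*t[0],s[1]+30*t[1],217,s[3]);print(np.round(s,1),np.round(tsw(.86),1))
a=np.array(tsw(.86,11));b=a.copy();b[2]=310;d=a.copy();d[2]+=25
plan(s,[(500,60,300,2.0),b,d])
get_image("side");get_image("top")
for c in("side","top"): print([(round(d["conf"],2),np.round(d["location"]).tolist()) for n in("switch_handle","switch_hinge") for d in place_of(c,n)])
E
```

```text
[459.2 150.  217.    2.3] [ 582.4 -176.8  200.3    1.5]
[[255,-0.0238,-0.0066,-0.0208,0.066],[255,-0.0476,-0.0132,-0.0415,0.133],[255,-0.0714,-0.0197,-0.0622,0.199],[255,-0.0952,-0.0263,-0.083,0.266],[255,-0.1288,-0.0389,-0.0844,0.334]] -> [511.818, 26.16, 301.4, 1.932]
[[255,-0.0358,-0.001,-0.0015,0.069],[255,-0.0716,-0.0019,-0.0029,0.137],[255,-0.1074,-0.0029,-0.0043,0.206],[255,-0.1432,-0.0038,-0.0057,0.274],[255,-0.179,-0.0047,-0.0072,0.343]] -> [570.646, -142.962, 308.6, 1.589]
[[255,-0.034,0.0111,-0.0014,0.068],[255,-0.034,0.0111,0.0268,0.068],[255,-0.034,0.0111,0.055,0.068],[255,-0.034,0.0111,0.0833,0.068]] -> [582.356, -176.757, 225.3, 1.521]
[(0.88, [285.0, -386.0, 64.0]), (0.68, [264.0, -160.0, 68.0]), (0.74, [426.0, -430.0, 63.0]), (0.63, [654.0, -183.0, 70.0]), (0.55, [401.0, -146.0, 68.0]), (0.53, [574.0, 180.0, 90.0])]
[(0.92, [266.0, -157.0, 72.0]), (0.84, [290.0, -388.0, 73.0]), (0.67, [568.0, -180.0, 177.0]), (0.7, [653.0, -182.0, 66.0]), (0.63, [403.0, -152.0, 64.0]), (0.56, [423.0, -428.0, 65.0])]
```

Call:
{"op": "move_arm", "data": {
  "deltas": [
    [255,-0.0238,-0.0066,-0.0208,0.066],
    [255,-0.0476,-0.0132,-0.0415,0.133],
    [255,-0.0714,-0.0197,-0.0622,0.199],
    [255,-0.0952,-0.0263,-0.083,0.266],
    [255,-0.1288,-0.0389,-0.0844,0.334]
  ]
}}

```text
t: 9.93
ee_pos: [514.0, 25.9, 304.7]
orientation: [1.787, 2.579, 0.006]
ft_force: [1.9, 0.4, 0.3]
width: 0.4
```

Call:
{"op": "move_arm", "data": {
  "deltas": [
    [255,-0.0358,-0.001,-0.0015,0.069],
    [255,-0.0716,-0.0019,-0.0029,0.137],
    [255,-0.1074,-0.0029,-0.0043,0.206],
    [255,-0.1432,-0.0038,-0.0057,0.274],
    [255,-0.179,-0.0047,-0.0072,0.343]
  ]
}}

```text
t: 10.35
ee_pos: [570.9, -144.9, 308.0]
orientation: [-2.205, -2.237, 0.001]
ft_force: [1.1, -1.0, 0.4]
width: 0.6
```

Call:
{"op": "move_arm", "data": {
  "deltas": [
    [255,-0.034,0.0111,-0.0014,0.068],
    [255,-0.034,0.0111,0.0268,0.068],
    [255,-0.034,0.0111,0.055,0.068],
    [255,-0.034,0.0111,0.0833,0.068],
    [255,-0.034,0.0111,0.0833,0.068]
  ]
}}

```text
t: 10.77
ee_pos: [578.9, -176.2, 219.1]
orientation: [-2.27, -2.158, 0.008]
ft_force: [-1.3, 0.4, -1.9]
width: 0.4
```

Run:
```python
from h import *
get_image("side");im=get_image("side");o=get_obs();print(o["ee_pos"],o["ft_force"])
crop(im,"w1.png",200,100,120,100,6,[(p,(0,255,0)) for p in proj("side",[o["ee_pos"]-[0,0,14],sw(.87,166),sw(.87,112)])])
plan((582.36,-176.76,225.3,1.521),[tsw(.86+.0,20)]+[tsw(t) for t in np.arange(.82,.30,-.055)],step=12)
```

```text
[ 581.90507133 -176.71752862  224.36506755] [ 0.5073771   0.30138341 -0.09096321]
[[255,-0.0,0.0034,0.0095,0.0],[255,-0.0,0.0068,0.0191,0.0],[255,-0.0,0.0011,0.0238,0.0],[255,-0.0,-0.0047,0.0286,0.0],[255,-0.0,-0.0109,0.0339,0.0]] -> [571.474, -176.217, 191.4, 1.521]
[[255,-0.0,-0.0059,0.0056,0.0],[255,-0.0,-0.0115,0.0115,0.0],[255,0.0,-0.0168,0.0178,0.0],[255,0.0,-0.0217,0.0243,0.0],[255,0.0,-0.0263,0.031,0.0]] -> [545.206, -174.908, 160.4, 1.521]
[[255,0.0,-0.0041,0.0071,0.0],[255,0.0,-0.0079,0.0143,0.0],[255,0.0,-0.0113,0.0217,0.0]] -> [533.92, -174.346, 138.7, 1.521]
```

View pics/w1.png

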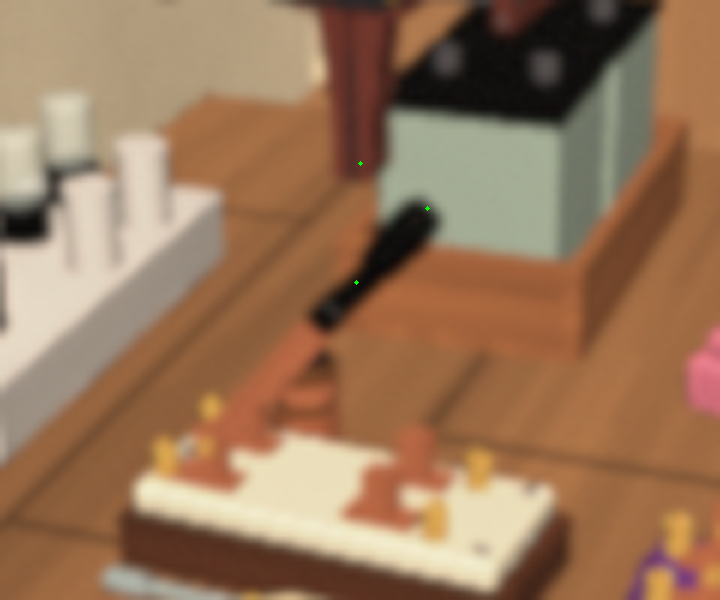

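The finger tip is just above the +x side of the handle, and the model points lie on the handle. Pressing down along the arc now.

Call:
{"op": "move_arm", "data": {
  "deltas": [
    [255,0,0.0034,0.0095,0],
    [255,0,0.0068,0.0191,0],
    [255,0,0.0011,0.0238,0],
    [255,0,-0.0047,0.0286,0],
    [255,0,-0.0109,0.0339,0]
  ]
}}

```text
t: 11.28
ee_pos: [571.4, -176.1, 191.5]
orientation: [2.275, 2.165, 0.001]
ft_force: [1.2, 0.3, 1.6]
width: 0.5
```

Call:
{"op": "move_arm", "data": {
  "deltas": [
    [255,0,-0.0059,0.0056,0],
    [255,0,-0.0115,0.0115,0],
    [255,0,-0.0168,0.0178,0],
    [255,0,-0.0217,0.0243,0],
    [255,0,-0.0263,0.031,0]
  ]
}}

```text
t: 11.7
ee_pos: [544.6, -175.0, 159.8]
orientation: [-2.276, -2.165, 0.0]
ft_force: [0.3, 1.0, 1.8]
width: 0.2
```

Run:
```python
from h import *
im=get_image("side");o=get_obs();print(o["ee_pos"],o["ft_force"])
crop(im,"w2.png",200,100,120,100,6,[(p,(0,255,0)) for p in proj("side",[o["ee_pos"]-[0,0,14],sw(.44,166),sw(.44,112)])])
plan((545.2,-174.9,160.4,1.521),[tsw(t) for t in np.arange(.39,-.001,-.039)],step=12)
```

```text
[ 543.16872042 -174.70908476  158.38223301] [-1.44803772 -0.51523584  0.04300582]
[[255,-0.0,-0.0036,0.0065,0.0],[255,-0.0,-0.0073,0.013,0.0],[255,-0.0,-0.0098,0.0182,0.0],[255,-0.0,-0.012,0.0235,0.0],[255,-0.0,-0.0141,0.0289,0.0]] -> [531.117, -174.198, 131.5, 1.521]
[[255,-0.0,-0.0019,0.0055,0.0],[255,-0.0,-0.0035,0.011,0.0],[255,-0.0,-0.005,0.0166,0.0],[255,-0.0,-0.0062,0.0223,0.0],[255,-0.0,-0.0072,0.028,0.0]] -> [523.926, -173.84, 103.5, 1.521]
[[255,-0.0,-0.0007,0.0057,0.0],[255,-0.0,-0.0013,0.0115,0.0]] -> [522.628, -173.775, 92.0, 1.521]
```

View pics/w2.png

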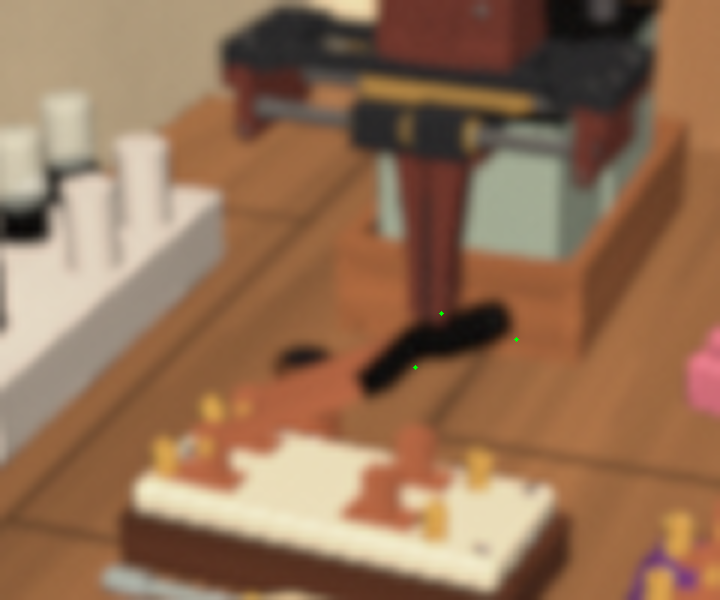

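The handle is following, at θ ≈ 0.5. Continuing down.

Call:
{"op": "move_arm", "data": {
  "deltas": [
    [255,0,-0.0036,0.0065,0],
    [255,0,-0.0073,0.013,0],
    [255,0,-0.0098,0.0182,0],
    [255,0,-0.012,0.0235,0],
    [255,0,-0.0141,0.0289,0]
  ]
}}

```text
t: 12.17
ee_pos: [530.9, -174.3, 130.8]
orientation: [-2.276, -2.165, 0.0]
ft_force: [0.0, -0.2, 0.8]
width: 0.5
```

Call:
{"op": "move_arm", "data": {
  "deltas": [
    [255,0,-0.0019,0.0055,0],
    [255,0,-0.0035,0.011,0],
    [255,0,-0.005,0.0166,0],
    [255,0,-0.0062,0.0223,0],
    [255,0,-0.0072,0.028,0]
  ]
}}

```text
t: 12.58
ee_pos: [523.9, -173.9, 102.9]
orientation: [-2.276, -2.165, 0.0]
ft_force: [0.3, 0.5, 1.7]
width: 0.2
```

Call:
{"op": "move_arm", "data": {
  "deltas": [
    [255,0,-0.0005,0.003,0],
    [255,0,-0.0009,0.006,0],
    [255,0,-0.0011,0.0085,0],
    [255,0,-0.0013,0.01,0],
    [255,0,-0.0013,0.01,0]
  ]
}}

```text
t: 13.0
ee_pos: [522.7, -173.9, 93.2]
orientation: [-2.276, -2.165, 0.0]
ft_force: [-0.6, -0.5, -0.0]
width: 0.6
```

Run:
```python
from h import *
im=get_image("side");o=get_obs();print(o["ee_pos"],o["ft_force"])
crop(im,"w3.png",200,120,120,100,6,[(p,(0,255,0)) for p in proj("side",[o["ee_pos"]-[0,0,14],sw(0,166),sw(0,112)])])
```

```text
[ 522.88973278 -173.92272505   93.40495027] [0.27911193 0.32901975 0.01795396]
```

View pics/w3.png

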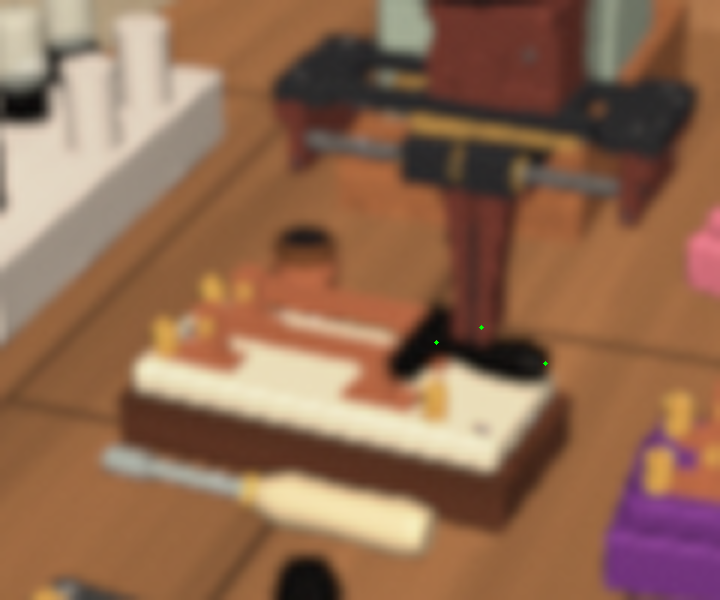

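Nearly home. I'll press further in small steps until the force rises.

Call:
{"op": "move_arm", "data": {
  "deltas": [
    [255,0,0,0.001,0],
    [255,0,0,0.002,0],
    [255,0,0,0.003,0],
    [255,0,0,0.003,0]
  ]
}}

```text
t: 13.38
ee_pos: [523.2, -174.0, 91.7]
orientation: [2.276, 2.165, 0.001]
ft_force: [-3.7, 0.9, 12.9]
width: 0.4
```

Call:
{"op": "move_arm", "data": {
  "deltas": [
    [255,0,0,0.001,0],
    [255,0,0,0.002,0],
    [255,0,0,0.002,0]
  ]
}}

```text
t: 13.63
ee_pos: [523.3, -174.1, 91.2]
orientation: [2.275, 2.165, 0.001]
ft_force: [-8.5, 2.7, 28.6]
width: 0.5
```

A hard stop at TCP z ≈ 91.5 means the tip is at 78 mm, which matches the top of the closed handle. Retreat upwards.

Call:
{"op": "move_arm", "data": {
  "deltas": [
    [255,0,0,-0.005,0],
    [255,0,0,-0.03,0],
    [255,0,0,-0.065,0],
    [255,0,0,-0.1,0],
    [255,0,0,-0.135,0]
  ]
}}

```text
t: 14.05
ee_pos: [522.5, -173.8, 224.9]
orientation: [-2.276, -2.165, 0.0]
ft_force: [1.3, -0.0, -0.3]
width: 0.2
```

Run:
```python
from h import *
im=get_image("side");o=get_obs();print(o["ee_pos"],o["ft_force"])
crop(im,"w4.png",200,120,120,100,6,[(p,(0,255,0)) for p in proj("side",[sw(0,166),sw(0,112)])])
print([(round(d["conf"],2),np.round(d["location"]).tolist()) for d in place_of("side","switch_handle")])
q=armq(.0,"a4.png");print(q)
# clockwise-side approach: finger on anticlockwise side (side=-1)
s=(522.63,-173.775,88.5+135,1.521)
w=tipk(-.01,36,260,side=-1);print(w)
plan(s,[(522,-120,300,1.6),(w[0],w[1],275,w[3]),(w[0],w[1],160,w[3]),(w[0],w[1],122,w[3])])
```

```text
[ 526.10045141 -175.03939879  231.90812844] [ 2.91875605 -0.45244652  3.34895615]
[(0.95, [264.0, -160.0, 67.0]), (0.69, [513.0, -172.0, 68.0]), (0.6, [661.0, 104.0, -5.0])]
(0.041897577470718005, array([ 4.38128929e+01, -2.50000000e-02]))
(np.float64(517.0462093978193), np.float64(81.4972576519727), 260, 2.280796326794896)
[[255,0.0179,-0.0011,-0.0255,-0.026],[255,0.0358,-0.0022,-0.051,-0.053],[255,0.0537,-0.0033,-0.0765,-0.079],[255,0.0824,-0.0054,-0.0729,-0.176],[255,0.1111,-0.0076,-0.0694,-0.274]] -> [520.57, -62.434, 292.9, 1.795]
[[255,0.0282,0.0057,0.0036,-0.097],[255,0.0564,0.0114,0.0072,-0.194],[255,0.0847,0.0171,0.0108,-0.291],[255,0.1129,0.0229,0.0143,-0.389],[255,0.1411,0.0286,0.0179,-0.486]] -> [517.083, 81.493, 275.0, 2.281]
[[255,0.0,-0.0,0.0288,0.0],[255,0.0,-0.0,0.0575,0.0],[255,0.0,-0.0,0.0862,0.0],[255,0.0,-0.0,0.115,0.0],[255,0.0,-0.0,0.153,0.0]] -> [517.083, 81.493, 122.0, 2.281]
```

View pics/w4.png

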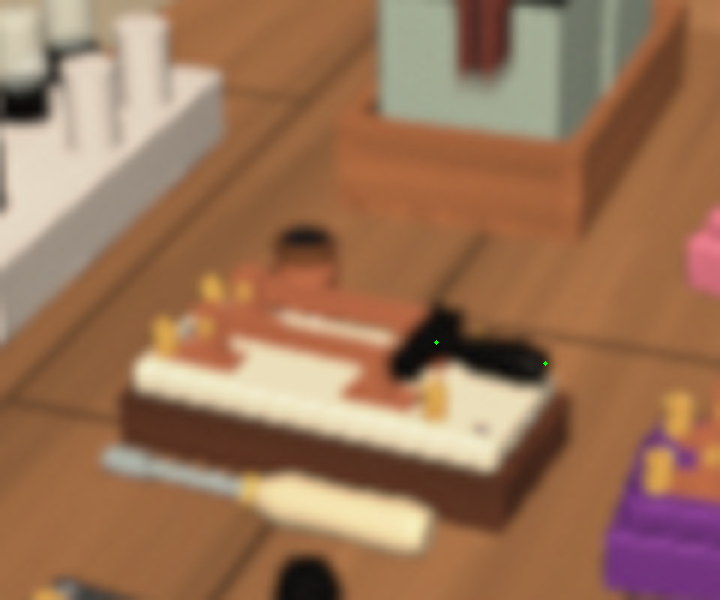

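View pics/a4.png

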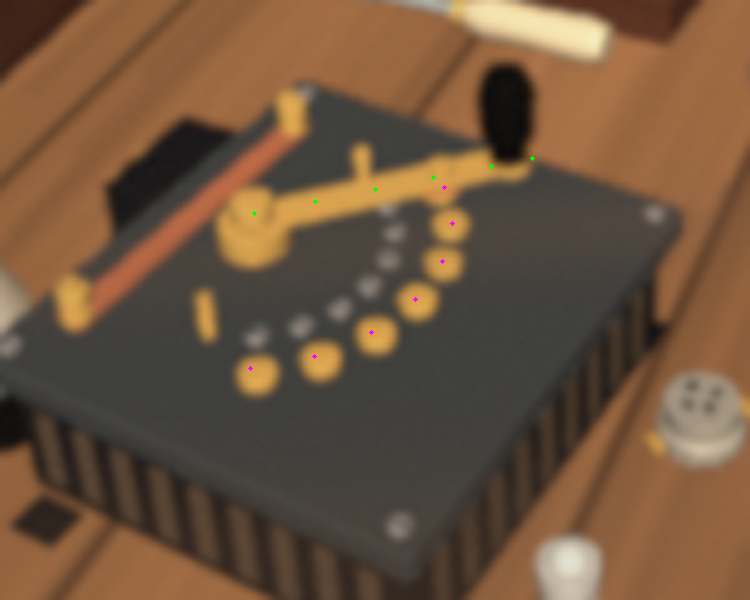

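The switch is home: blades level in the jaws, handle measured at z = 68. The arm is still on stud 1. Now I'll go to the anticlockwise side of the knob.

Call:
{"op": "move_arm", "data": {
  "deltas": [
    [255,0.0179,-0.0011,-0.0255,-0.026],
    [255,0.0358,-0.0022,-0.051,-0.053],
    [255,0.0537,-0.0033,-0.0765,-0.079],
    [255,0.0824,-0.0054,-0.0729,-0.176],
    [255,0.1111,-0.0076,-0.0694,-0.274]
  ]
}}

```text
t: 14.62
ee_pos: [521.1, -62.0, 293.3]
orientation: [1.954, 2.458, 0.002]
ft_force: [0.6, -0.5, -0.5]
width: 0.6
```

Call:
{"op": "move_arm", "data": {
  "deltas": [
    [255,0.0282,0.0057,0.0036,-0.097],
    [255,0.0564,0.0114,0.0072,-0.194],
    [255,0.0847,0.0171,0.0108,-0.291],
    [255,0.1129,0.0229,0.0143,-0.389],
    [255,0.1411,0.0286,0.0179,-0.486]
  ]
}}

```text
t: 15.03
ee_pos: [516.3, 82.7, 273.2]
orientation: [-1.303, -2.856, 0.002]
ft_force: [0.0, -0.3, -0.4]
width: 0.6
```

Call:
{"op": "move_arm", "data": {
  "deltas": [
    [255,0,0,0.03,0],
    [255,0,0,0.065,0],
    [255,0,0,0.1,0],
    [255,0,0,0.13,0],
    [255,0,0,0.14,0]
  ]
}}

```text
t: 15.45
ee_pos: [513.5, 81.0, 129.8]
orientation: [-1.307, -2.849, 0.007]
ft_force: [-0.3, 0.2, -0.6]
width: 0.5
```

Call:
{"op": "move_arm", "data": {
  "deltas": [
    [255,0,0,0.008,0],
    [255,0,0,0.013,0],
    [255,0,0,0.013,0],
    [255,0,0,0.013,0]
  ]
}}

```text
t: 15.78
ee_pos: [518.1, 81.4, 122.9]
orientation: [1.31, 2.854, 0.001]
ft_force: [0.6, 0.1, -0.0]
width: 0.5
```

Run:
```python
from h import *
im=get_image("side");o=get_obs();print(o["ee_pos"],o["ft_force"])
crop(im,"k1.png",170,160,150,120,5)
plan((517.08,81.49,122,2.281),[tipk(-.01,22,122,side=-1)]+[tipk(-.01+.05*i,22,122,side=-1) for i in range(1,16)],step=8)
```

```text
[518.24497451  81.45704463 123.2271976 ] [ 0.17361605  0.24980947 -0.68065871]
[[255,0.007,-0.0,-0.0,0.0],[255,0.014,-0.0,-0.0,0.0],[255,0.0196,-0.001,-0.0,0.05],[255,0.0251,-0.0017,-0.0,0.1],[255,0.0307,-0.0021,-0.0,0.15]] -> [495.472, 103.398, 122.0, 2.131]
[[255,0.0055,-0.0009,-0.0,0.05],[255,0.0111,-0.0016,-0.0,0.1],[255,0.0167,-0.002,-0.0,0.15],[255,0.0223,-0.0021,-0.0,0.2],[255,0.0279,-0.002,-0.0,0.25]] -> [478.952, 125.971, 122.0, 1.881]
[[255,0.0055,-0.001,-0.0,0.05],[255,0.0111,-0.0016,-0.0,0.1],[255,0.0167,-0.002,-0.0,0.15],[255,0.0223,-0.0022,-0.0,0.2],[255,0.0279,-0.002,-0.0,0.25]] -> [468.531, 151.929, 122.0, 1.631]
[[255,0.0055,-0.001,-0.0,0.05],[255,0.0111,-0.0017,-0.0,0.1]] -> [466.167, 162.907, 122.0, 1.531]
```

View pics/k1.png

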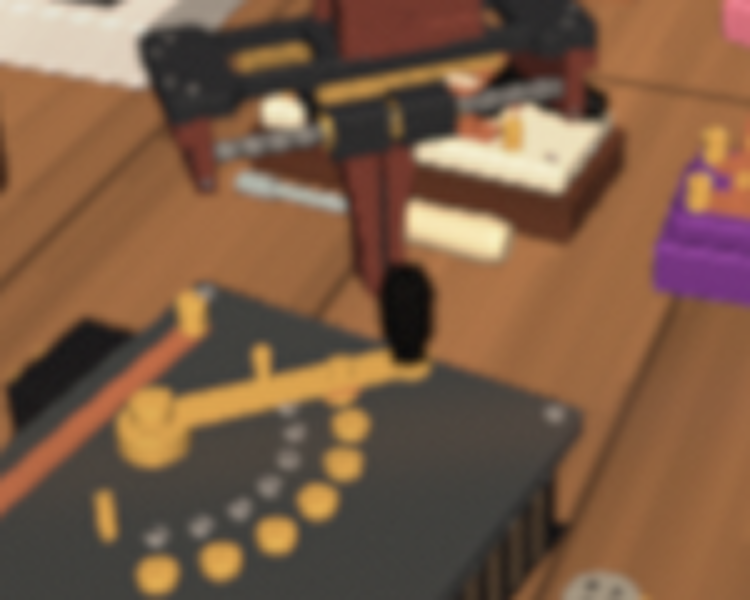

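The finger is behind the knob on the anticlockwise side. Pushing clockwise.

Call:
{"op": "move_arm", "data": {
  "deltas": [
    [255,0.007,0,0,0],
    [255,0.014,0,0,0],
    [255,0.0196,-0.001,0,0.05],
    [255,0.0251,-0.0017,0,0.1],
    [255,0.0307,-0.0021,0,0.15]
  ]
}}

```text
t: 16.25
ee_pos: [496.0, 103.6, 123.0]
orientation: [1.523, 2.745, 0.002]
ft_force: [1.7, -3.2, 2.6]
width: 0.5
```

Call:
{"op": "move_arm", "data": {
  "deltas": [
    [255,0.0055,-0.0009,0,0.05],
    [255,0.0111,-0.0016,0,0.1],
    [255,0.0167,-0.002,0,0.15],
    [255,0.0223,-0.0021,0,0.2],
    [255,0.0279,-0.002,0,0.25]
  ]
}}

```text
t: 16.67
ee_pos: [479.2, 126.2, 122.9]
orientation: [1.853, 2.535, 0.002]
ft_force: [1.7, -3.3, 2.4]
width: 0.7
```

Call:
{"op": "move_arm", "data": {
  "deltas": [
    [255,0.0055,-0.001,0,0.05],
    [255,0.0111,-0.0016,0,0.1],
    [255,0.0167,-0.002,0,0.15],
    [255,0.0223,-0.0022,0,0.2],
    [255,0.0279,-0.002,0,0.25]
  ]
}}

```text
t: 17.08
ee_pos: [468.7, 152.2, 122.9]
orientation: [2.155, 2.284, 0.001]
ft_force: [0.9, -3.3, 3.0]
width: 0.5
```

Call:
{"op": "move_arm", "data": {
  "deltas": [
    [255,0.003,-0.0005,0,0.025],
    [255,0.0055,-0.001,0,0.05],
    [255,0.0085,-0.0014,0,0.075],
    [255,0.0111,-0.0017,0,0.1],
    [255,0.0111,-0.0017,0,0.1]
  ]
}}

```text
t: 17.5
ee_pos: [466.3, 163.4, 122.8]
orientation: [2.265, 2.176, 0.002]
ft_force: [0.8, 0.1, 0.4]
width: 0.2
```

Run:
```python
from h import *
print(armq(.75,"a5.png"))
for c in("side","top"):
    im=get_image(c);print([(round(d["conf"],2),np.round(d["location"]).tolist()) for d in place_of(c,"regulator_knob")])
print(get_obs()["ee_pos"],[(q,arm(q).round(1)) for q in(.7,.74,.8,.9)])
plan(tipk(.74,22,122,side=-1),[tipk(q,22,122,side=-1) for q in(.77,.8,.83,.85,.87,.885,.895)],step=8)
```

```text
(0.8115439647314916, array([47.97294235,  0.78      ]))
[(0.82, [469.0, 187.0, 117.0])]
[(0.31, [519.0, 126.0, 85.0])]
[466.19147724 162.93809651 122.10428014] [(0.7, array([467. , 180.5, 116. ])), (0.74, array([467.1, 184.9, 116. ])), (0.8, array([467.5, 191.5, 116. ])), (0.9, array([469.2, 202.4, 116. ]))]
[[255,0.0033,-0.0006,-0.0,0.03],[255,0.0066,-0.0011,-0.0,0.06],[255,0.01,-0.0015,-0.0,0.09],[255,0.0122,-0.0018,-0.0,0.11],[255,0.0144,-0.0019,-0.0,0.13]] -> [464.886, 177.381, 122.0, 1.401]
[[255,0.0017,-0.0003,-0.0,0.015],[255,0.0028,-0.0005,-0.0,0.025]] -> [464.867, 180.225, 122.0, 1.376]
```

View pics/a5.png

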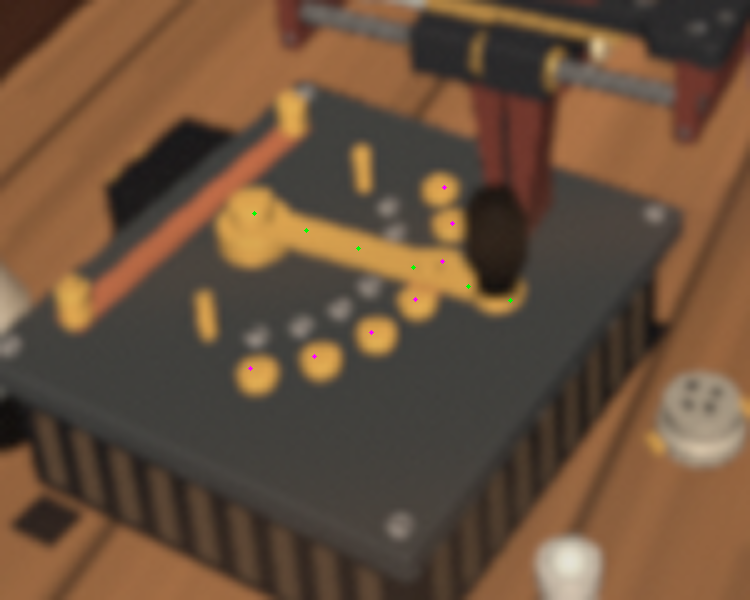

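The arm is at q ≈ 0.74–0.77, between the third and fourth studs. I'll take the next step to about 0.87, then look again.

Call:
{"op": "move_arm", "data": {
  "deltas": [
    [255,0.0033,-0.0006,0,0.03],
    [255,0.0066,-0.0011,0,0.06],
    [255,0.01,-0.0015,0,0.09],
    [255,0.0122,-0.0018,0,0.11],
    [255,0.0144,-0.0019,0,0.13]
  ]
}}

```text
t: 18.17
ee_pos: [464.8, 177.1, 122.0]
orientation: [2.403, 2.024, -0.001]
ft_force: [-0.4, -2.9, 2.5]
width: 0.7
```

Call:
{"op": "move_arm", "data": {
  "deltas": [
    [255,0,0,0,0],
    [255,-0.01,0,0,0],
    [255,-0.03,0,0,0],
    [255,-0.03,0,-0.035,0],
    [255,-0.03,0,-0.07,0]
  ]
}}

```text
t: 18.58
ee_pos: [458.0, 146.1, 190.9]
orientation: [-2.401, -2.022, 0.008]
ft_force: [0.9, 0.3, -0.9]
width: 0.2
```

Call:
{"op": "move_arm", "data": {
  "deltas": [
    [255,-0.035,0,-0.01,0],
    [255,-0.07,0,-0.02,0],
    [255,-0.1,0,-0.03,0],
    [255,-0.1,0,-0.03,0]
  ]
}}

```text
t: 18.92
ee_pos: [442.6, 45.6, 223.5]
orientation: [2.403, 2.021, 0.002]
ft_force: [0.7, -0.1, 0.3]
width: 0.5
```

Run:
```python
from h import *
print(armq(.87,"a6.png"))
for c in("side","top"):
    im=get_image(c);print([(round(d["conf"],2),np.round(d["location"]).tolist()) for d in place_of(c,"regulator_knob")])
crop(im,"t6.png",85,125,120,120,5,[(p,(255,0,255)) for p in proj("top",[arm(.3*i,80,85) for i in range(7)])]+[(p,(0,255,0)) for p in proj("top",[piv]+[arm(.87,r,94) for r in (50,118)])])
print(get_obs()["ee_pos"])
```

```text
(0.9221130459308774, array([49.233181,  0.925   ]))
[(0.93, [472.0, 201.0, 116.0])]
[(0.54, [576.0, 184.0, 98.0])]
[443.00518043  49.67432353 221.55753546]
```

View pics/a6.png

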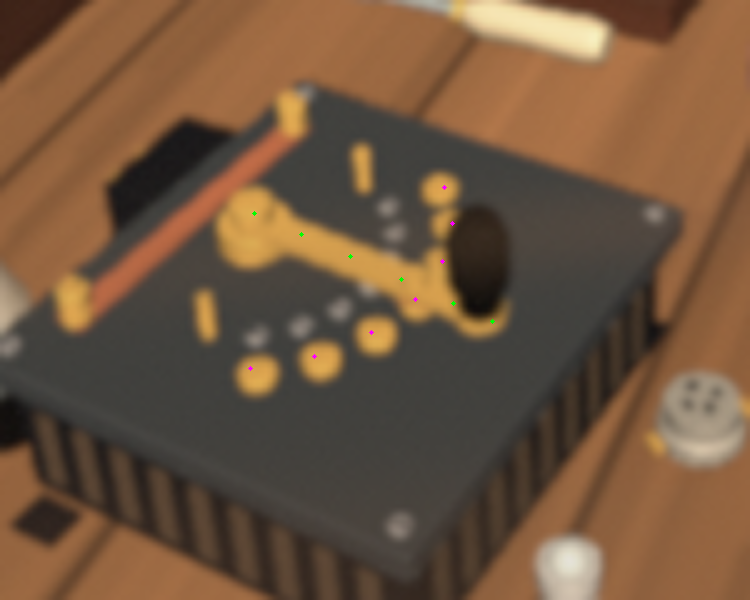

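View pics/t6.png

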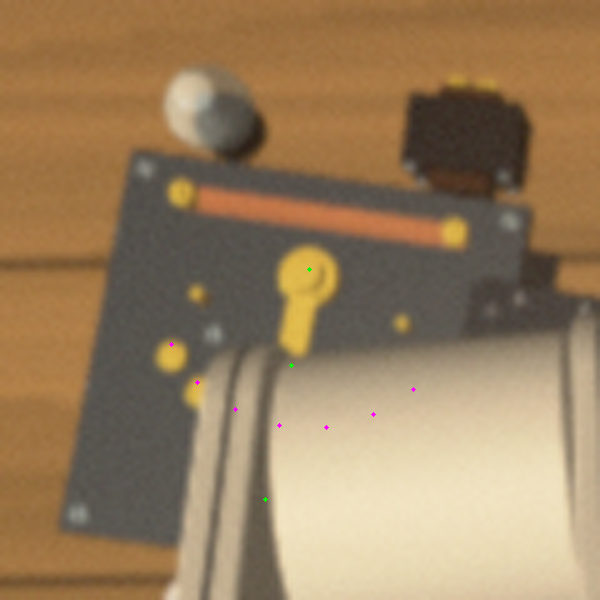

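The arm blocks the top view, so I'll move it aside and look from both cameras.

Call:
{"op": "move_arm", "data": {
  "deltas": [
    [255,-0.035,0,-0.01,0],
    [255,-0.07,0,-0.02,0],
    [255,-0.105,0,-0.03,0],
    [255,-0.14,0,-0.04,0],
    [255,-0.175,0,-0.05,0]
  ]
}}

```text
t: 19.58
ee_pos: [413.3, -123.7, 271.9]
orientation: [-2.399, -2.027, 0.0]
ft_force: [0.7, -1.0, -0.0]
width: 0.3
```

Run:
```python
from h import *
im=get_image("top");print([(n,[(round(d["conf"],2),np.round(d["location"]).tolist()) for d in place_of("top",n)]) for n in("regulator_knob","regulator_pivot","stud_fourth","stud_first")])
crop(im,"t7.png",85,125,120,120,5)
get_image("side");print([(n,[(round(d["conf"],2),np.round(d["location"]).tolist()) for d in place_of("side",n)]) for n in("regulator_knob","regulator_pivot","stud_fourth","stud_first")])
```

```text
[('regulator_knob', [(0.86, [471.0, 199.0, 117.0]), (0.36, [640.0, -252.0, -3.0])]), ('regulator_pivot', [(0.88, [573.0, 180.0, 96.0])]), ('stud_fourth', [(0.98, [502.0, 194.0, 85.0])]), ('stud_first', [])]
[('regulator_knob', [(0.72, [470.0, 201.0, 114.0]), (0.35, [529.0, 189.0, -3.0])]), ('regulator_pivot', [(0.55, [575.0, 184.0, 88.0])]), ('stud_fourth', []), ('stud_first', [])]
```

View pics/t7.png

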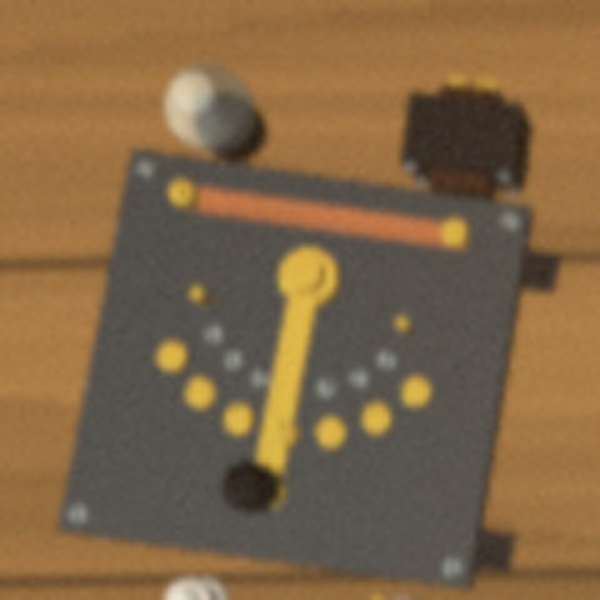

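Roughly on stud 4. To get an exact angle I'll refine the model against the stud blobs and fit the arm.

```bash
cat > fit.py <<'E'
from h import *
import h
from scipy.optimize import least_squares
def mask(im):
    hsv=cv2.cvtColor(im,cv2.COLOR_BGR2HSV).astype(int)
    return ((hsv[...,0]>15)&(hsv[...,0]<32)&(hsv[...,1]>110)&(hsv[...,2]>120))
def run(im0,im,skip0,skip1,cam):
    # stud centroids, using darkness-weighted yellow
    def cents(im,skip):
        b=im.astype(float);w=np.clip(b[...,2]-b[...,0]-40,0,None);out={}
        for i in range(7):
            if i in skip: continue
            u=proj(cam,arm(.3*i,80,84))[0]
            for _ in range(4):
                yy,xx=np.mgrid[0:384,0:512];k=((xx-u[0])**2+(yy-u[1])**2<4.5**2)*w;u=np.array([(k*xx).sum(),(k*yy).sum()])/k.sum()
            out[i]=u
        return out
    C=cents(im,skip1)
    def res(p):
        h.piv[:2]=p[:2];h.yaw=p[2];return np.concatenate([proj(cam,arm(.3*i,80,84))[0]-C[i] for i in C])
    r=least_squares(res,[577,180.5,-.2]);print(cam,"fit",r.x.round(3),"rms px",np.sqrt((r.fun**2).mean()).round(2))
    res(r.x)
    # arm: cross-section centroids at radii
    b=im.astype(float);w=np.clip(b[...,2]-b[...,0]-40,0,None).astype(np.float32)
    def prof(r0,q0):
        a=ang(q0);t=np.array([-np.sin(a),np.cos(a),0]);s=np.arange(-13,13.1,.5)
        uv=proj(cam,[arm(q0,r0,93)+t*x for x in s]).astype(np.float32)
        v=cv2.remap(w,uv[None,:,0],uv[None,:,1],cv2.INTER_LINEAR)[0];return (v*s).sum()/v.sum()
    q=.9
    for _ in range(4):
        e=np.array([prof(x,q)/x for x in np.arange(30,67,3)]);q-=np.median(e)
    print(cam,"arm q",round(q,3),"scatter",e.std().round(3))
    return q
E
python3 - <<'E'
from fit import *
im=get_image("top");run(None,im,(),(3,),"top")
h.piv[:2]=577,180.5;h.yaw=-.2
im=get_image("side");run(None,im,(),(2,3,1),"side")
E
```

```text
top fit [ 5.73860e+02  1.81755e+02 -1.58000e-01] rms px 0.03
top arm q 0.921 scatter 0.002
side fit [ 5.76152e+02  1.83610e+02 -1.59000e-01] rms px 0.16
side arm q 0.905 scatter 0.003
```

The fits give q = 0.921 (top) and 0.905 (side) against a target of 0.90, so the error is under 2 mm at the stud. That counts as squarely on stud 4. Final check of the loose parts and the switch.

Run:
```python
from h import *
im=get_image("top");cv2.imwrite("pics/fin.png",im)
print([(n,[(round(d["conf"],2),np.round(d["location"]).tolist()) for d in place_of("top",n)][:2]) for n in("valve_socket","coil_former","lamp_holder","choke","nut_driver","valve","switch_handle")])
a=cv2.imread("pics/top0.png");d=cv2.absdiff(a,im).max(2)
for n,p in dict(socket=(394,144,10),lamp=(414,254,20),coil=(643,-256,35),choke=(667,108,25),driver=(611,-107,13),valve=(673,242,48)).items():
    u=proj("top",p)[0].astype(int);print(n,d[u[1]-8:u[1]+8,u[0]-8:u[0]+8].mean().round(1))
get_image("side");print([(round(d["conf"],2),np.round(d["location"]).tolist()) for d in place_of("side","switch_handle")])
```

```text
[('valve_socket', [(0.43, [394.0, 141.0, 1.0]), (0.36, [469.0, 198.0, 117.0])]), ('coil_former', [(0.74, [641.0, -253.0, -0.0])]), ('lamp_holder', [(0.6, [422.0, 254.0, 0.0])]), ('choke', [(0.77, [663.0, 109.0, -0.0]), (0.39, [653.0, -181.0, 66.0])]), ('nut_driver', [(0.69, [605.0, -107.0, -3.0])]), ('valve', [(0.87, [675.0, 241.0, -2.0])]), ('switch_handle', [(0.81, [293.0, -388.0, 68.0]), (0.68, [262.0, -160.0, 72.0])])]
socket 5.8
lamp 6.2
coil 4.8
choke 4.4
driver 6.3
valve 5.5
[(0.83, [514.0, -171.0, 65.0]), (0.78, [285.0, -388.0, 68.0]), (0.62, [261.0, -158.0, 66.0])]
```

View pics/fin.png

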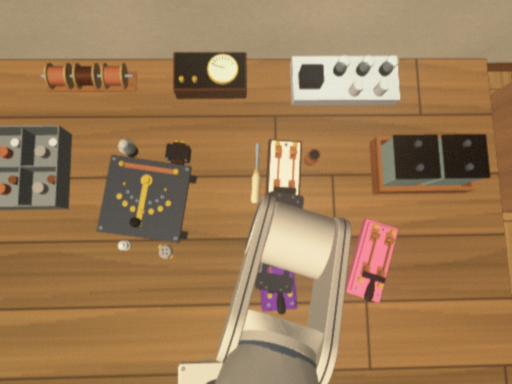

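The arm lies on stud 4 (top view about (140,205)). The loose parts have not moved, the switch is closed, and the hand is high and clear.

```bash
python3 -c "
from workcell import *
print(get_obs()['t'],close_job())"
```

```text
the job is handed in; nothing more can be done
20.6833 None
```

The charging circuit is on and the job is handed in at about 20.7 s. With the closed fingertip I did the three pushes in order:
1. **First stud:** I pushed the arm anticlockwise onto it while the switch was still open.
2. **Knife switch:** I pressed it home until it met a hard stop.
3. **Fourth stud:** I pushed the arm clockwise onto it.

**Last checks:**
- **Arm on the fourth stud:** it reads 0.921 from the top view and 0.905 from the side, against 0.90. The two views differ by about 0.016, and the arm is well short of the fifth stud (1.20).
- **Arm on the first stud:** before the switch was closed it read about 0, from −0.01 by the knob position to +0.015 by the image fit.
- **Switch:** the handle is at 65–68 mm, against 67 mm when closed. I pressed with about 29 N at the stop, and the fingertip stopped at 77–78 mm, the top of the closed handle.
- **Loose parts:** the before and after pictures match at all six, and the hand is clear, with its tip about 258 mm up.

**Disagreements:**
- My first regulator yaw (−0.20) was about 0.04 off; fitting the studs gave −0.158.
- At the end the top-view network did not report the switch handle because the robot arm hid it, so the closed reading rests on the side view.

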